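Unbolt and open the curing box, load the power module

ROBOT

A 6-joint arm with a two-finger parallel gripper is mounted at the origin on the work surface. World frame = base frame: x ahead of the robot, y to its left, z up, the work surface at z = 0. Lengths are in m, angles in degrees, forces in N, time in s.
With the tool pointing down it reaches from about 0.4 to 0.825 m from the base axis. Payload 7 kg.
Tool frame: the origin (TCP) lies midway between the tips of the shut fingers; the grasp point (between the pads) lies 19 mm behind it; z points along the fingers, y is the line along which they close (so a half turn about z gives the same grasp; the last joint's range is limited). The gripper opens to 88 mm and grips with 3 to 60 N. Pads are 19 mm wide; open, the fingers measure 130 mm over their backs; the gripper's body (78 mm by 193 mm) begins 47 mm behind the grasp point.
Start: joints at [-60.441, 20.546, 0.682, 0, -70.136, -16.507], TCP at [0.152, -0.658, 0.227] pointing down, gripper open.
Joint ranges: [-176.03, 176.03], [-82.01, 121.73], [-58.28, 71.71], [-173.87, 95.51], [-174.79, -0.11], [-173.66, 173.66]. Speed limits (degrees/s): [136.94, 136.94, 172.46, 180, 180, 180].

INTERFACE

Orientations are given as [roll, pitch, yaw] about the fixed x, y, z axes, in that order (R = Rz(yaw) Ry(pitch) Rx(roll)).
In Python, from plant import r gives the robot as it stands.
- The arm moves only by the tool drive_tool, never from a script. Its argument "commands" is a list of rows, each an object of numbers: "hand": the closure, from 0 (fully open) to 1 (shut); "tx", "ty", "tz": the shift along the world's x, y, z scaled (see below); "turn": the turn about the world's z scaled (see below). A call has 1 to 10 rows; each row is the pose to reach, as a shift and turn from the pose commanded when the call began; what a row does not reach only later rows make up. The controller multiplies each number of a shift by 0.6 m and each number of a turn by 90 degrees. A row lasts 1/10 s, in which the tool goes at most 50 mm and 8.59 degrees, less where a joint would pass 70% of its speed; a pose out of reach is approached as far as the arm can. A call with a number of a shift or a turn outside -1 to 1 is refused whole. A call with a gripper value outside its range is refused whole. The fingers move at their own pace and stop on an object; "grip_force" is the grip in N (left out, the last holds). Time passes only in rows, so rows that repeat a pose let the fingers close. It gives the time, the measured TCP pose, the force, the opening and the grip force at its end, in the units of the state.
- r.get_state(): the state, without advancing time (a new reading comes with each control period).
- r.capture(name): name is "scene" or "top" or "wrist"; returns a dict with "frame" (480x640x3 uint8, red, green, blue), "fx", "fy", "cx", "cy" (pixels), "D" ([k1, k2, p1, p2, k3] as OpenCV has them; the pictures are not rectified), "world_from_camera" (4x4, takes a point from camera to world coordinates); the wrist camera has in their place "T_tool_cam" (4x4, takes a point from camera to tool coordinates, whose origin is the TCP and whose axes are the flange's). Camera axes: x right, y down, z forward; pixel columns grow to the right and rows downward; lengths in m; the calibration is good to about 2 mm. A picture is of the moment at which its call begins: read the wrist's pose just before it. There is no depth.
- r.close_job(): hands the job in; it is judged then, once.
Trained networks look in the newest picture that a camera, given by its name, has taken for a name from the list of things; names that differ only in an ending like _2 or _b are one class to them, and where a whole thing is asked for, a point or a joint stands for the part that bears it (a point fixed in the world has none). Each returns a list of dicts, best first, with "score" (0 to 1); they miss things now and then, are a little off and sometimes report something else, mostly with a low value. They report only what shows in the picture. A call takes as long as a camera call.
- r.trace(label, camera): "pixels" (480x640 bool, what is visible of it) and "extent" ([left, top, right, bottom] in pixels, round what is visible of it).
The state is a dict: "time_s": time; "joints": joint angles; "qd": joint speeds; "joint_torque": joint torques, N m; "tcp_pos": TCP position; "eef_rot": TCP orientation; "contact_force": force on the tool from outside, world axes, zero at the start; "moment": the same for the moment, N m; "gripper_width": finger opening in m; "gripper_force": force on a finger pad.
Only numpy, scipy, OpenCV 4.12 (cv2) and the standard library are available. Lean on these libraries where they do the work, as an engineer would, in place of code of your own. Each camera call takes 0.05 s, during which the arm holds its last target. There are 200 camera calls.

TASK

Pull the red-tabbed bolt on the left leaf of the white curing box all the way back, swing both blue leaves open until they stand at least square to the sloped front, and only then set the power module gently down flat on the floor inside the box. Leave both leaves standing open and the bolt drawn back, and do not disturb the other things on the bench.

Things in the scene. Friction and masses are not known exactly. Their poses are not given: they have to be found in the camera images.
- cabinet: White fixed box 245 deep (x), 290 wide, 185 high; origin at centre of underside, x to its back, y left, z up. The mouth is a plane sloping up 35 degrees to the back: lower edge x=-110, z=75 mm, upper edge x=46, z=184 mm, 190 long up the slope, y -125 to 125, shut by two blue leaves 125 wide, hinged on its left and right edges. Behind it a closed compartment of that height
- bolt (a joint): Slide bolt on the passive (left) leaf, m: 0 = fully thrown under the brass keeper on the upper frame (leaf locked), 0.024 = fully withdrawn (towards the robot, down the slope). It clears the keeper from about 0.016; it takes about 2 N and stays where it is left
- bolt_tab (a point): Red upright tab of the bolt, 12 mm along the slope, 14 mm across, square to the leaf; top 53 mm above the mouth plane, 43 mm above the leaf. The brass bar under it rises 9 mm above the leaf (19 mm above the mouth plane). This point is inside the tab, 13 mm below its top; leaf shut and bolt thrown it lies 150 mm up the slope from the mouth's lower edge, at cabinet y = +30 mm
- passive (a joint): Left leaf, rad: 0 shut, grows as its free edge swings up and out to the left, 1.95 = stop. Panel 186 x 124 x 10 mm, 0.15 kg; stiff hinge (0.12 N m) stays at any angle. Cannot open while the bolt is thrown. Its free edge lies under the right leaf's overlap strip
- active (a joint): Right leaf, rad: 0 shut (may start up to 15 degrees ajar), grows as its free edge swings up and out to the right, 1.95 = stop. Size, weight, stiff hinge as the left one. A steel strip on its free edge overlaps the left leaf by 10 mm: lifting the left leaf first pushes this one up a little
- passive_knob (a point): Centre of the left leaf's black drum knob: cylinder 26 mm in diameter, 28 mm long, its axis up the slope, flat ends; on a 12 mm neck. 36 mm out from the mouth plane (26 mm off the leaf's outer face), 50 mm up the slope from the mouth's lower edge, 95 mm from the leaf's hinge line (cabinet y = +30 mm when shut). Pinched by its flat ends it can pivot in the fingers as the leaf swings
- active_knob (a point): Centre of the same drum knob on the right leaf, 95 mm from that leaf's hinge line (cabinet y = -30 mm when shut)
- passive_hinge (a point): Point on the left leaf's hinge line (mouth plane, left edge), 50 mm up the slope, level with the knob; the line runs up the slope
- active_hinge (a point): Point on the right leaf's hinge line (mouth plane, right edge), 50 mm up the slope, level with the knob; the line runs up the slope
- cabinet_floor (a point): Centre of the box's flat inner floor, on its surface (cabinet x=-32, z=20 mm); free floor between upright walls: 156 mm (x) by 250 mm (y). Axes as the cabinet's
- module: Power module, 0.25 to 0.5 kg, loose on the bench: copper base plate with green board, 144 x 74 x 11 mm, with a dark heat sink block in the middle, 60 mm (x) by 34 mm (y), up to 59 mm high, to grip; round blue capacitors (32 mm high) at its +x end and a copper coil at its -x end. Origin at the centre of the underside, x along its length, z up
- plug_bin: Bystander: black open bin of white plugs, 150 x 100 x 60 mm, origin at the centre of its underside
- jar: Bystander: jar, 54 mm diameter, 65 mm high, stands beyond the module's coil end
- flask: Bystander: bottle, 60 mm diameter, 150 mm high
- pot: Bystander: aluminium cup, 72 mm diameter, 90 mm high
- driver: Bystander: yellow screwdriver, 170 mm long, about 30 mm high, lying along its x, handle to -x

How it is judged:
By the outcome, as a careful person would: the job done as asked, in the order asked, and still so for the second after the job is handed in, with the robot touching nothing.
It also fails if it takes over 72 s, if anything falls off the work surface, if the arm or the gripper's body presses on something with over 40 N, if the wrist force passes 120 N, or if a joint passes its speed limit or range.

## Working session

There is one attempt and no reset: what is moved stays moved. The work goes in short steps, Python scripts to look and compute and a tool call to move; the robot and the scene stay as the last step left them, time stands still between calls to the robot, and variables do not carry over. Pictures are saved under pics/ and viewed, at most 10 in all, crops included, and the job is handed in when it is done.

Besides the shell and the picture viewer there is one more tool, called after "Call:" by a JSON object that holds its "op" and its "data". drive_tool: Moves the arm, as the interface text tells. Its arguments: {"type":"object","properties":{"commands":{"type":"array"},"grip_force":{"type":"number"}},"required":["commands"]}

```bash
ls; mkdir -p pics
python3 - <<'E'
from plant import r
import cv2,numpy as np
print(r.get_state())
for c in ["scene","top"]:
    d=r.capture(c); cv2.imwrite(f"pics/{c}0.png",d["frame"][:,:,::-1])
    print(c,d["fx"],d["fy"],d["cx"],d["cy"],d["D"],np.round(d["world_from_camera"],4).tolist())
    for n in ["cabinet","bolt_tab","passive_knob","active_knob","module","plug_bin","jar","flask","pot","driver","passive","active"]:
        t=r.trace(n,c)
        print(n,[(round(x["score"],2),[int(v) for v in x["extent"]],np.round(np.argwhere(x["pixels"]).mean(0)[::-1],1).tolist()) for x in t[:2]])
E
```

```text
pics
{'time_s': 0.0, 'joints': array([-6.04410727e+01,  2.05915916e+01,  6.33790303e-01, -2.04276611e-02,
       -7.01364055e+01, -1.65051250e+01]), 'qd': array([ 0.02810225,  0.02784021, -0.01177228,  0.03781854, -0.06862378,
        0.04671377]), 'joint_torque': array([ 6.10137395e-04, -5.82725322e+01,  2.93051791e+01,  6.99672371e+00,
        7.16711045e-03, -1.24096709e-04]), 'tcp_pos': array([ 0.15230159, -0.65708588,  0.22562009]), 'eef_rot': array([ 1.79904219e+02, -8.35490911e-03, -1.66953147e+02]), 'contact_force': array([-0.06229868,  0.24695711,  0.17921261]), 'moment': array([ 0.05033174, -0.05055168,  0.06207104]), 'gripper_force': 0.0, 'gripper_width': 0.08749535372550071}
scene 539.568291002633 539.568291002633 311.5950995135076 231.07096153752144 [-0.12595434  0.          0.          0.          0.        ] [[0.7563, 0.3514, -0.5519, 1.2169], [0.6543, -0.4062, 0.638, -0.8039], [0.0001, -0.8435, -0.5371, 0.8091], [0.0, 0.0, 0.0, 1.0]]
cabinet [(0.74, [261, 206, 430, 362], [349.1, 280.0]), (0.26, [255, 327, 291, 395], [271.1, 353.8])]
bolt_tab [(0.67, [333, 215, 354, 24
[... 1114 characters left out ...]
, 333, 237], [303.2, 198.5]), (0.73, [264, 114, 393, 246], [331.0, 178.6])]
active_knob [(0.93, [325, 156, 386, 236], [357.8, 194.7])]
module [(0.77, [168, 226, 218, 287], [192.4, 253.5]), (0.37, [465, 174, 482, 238], [476.6, 195.2])]
plug_bin [(0.79, [428, 246, 479, 315], [453.2, 281.7])]
jar [(0.83, [160, 287, 182, 307], [171.8, 296.9]), (0.24, [322, 157, 391, 237], [357.7, 194.9])]
flask [(0.91, [433, 148, 463, 178], [448.9, 161.7])]
pot [(0.83, [183, 141, 213, 174], [197.6, 161.0])]
driver [(0.85, [472, 175, 482, 237], [476.8, 195.6])]
passive [(0.92, [276, 159, 333, 238], [303.5, 198.5]), (0.44, [264, 113, 395, 244], [331.0, 178.5])]
active [(0.55, [326, 154, 391, 237], [357.9, 194.5])]
```

Run:
```python
import cv2
a=cv2.imread("pics/top0.png")[100:320,140:500]; a=cv2.resize(a,(800,489),interpolation=cv2.INTER_CUBIC); cv2.imwrite("pics/topc.png",a)
a=cv2.imread("pics/scene0.png")[160:400,240:480]; a=cv2.resize(a,(600,600),interpolation=cv2.INTER_CUBIC); cv2.imwrite("pics/scenec.png",a)
```

```text
(no output)
```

View pics/topc.png

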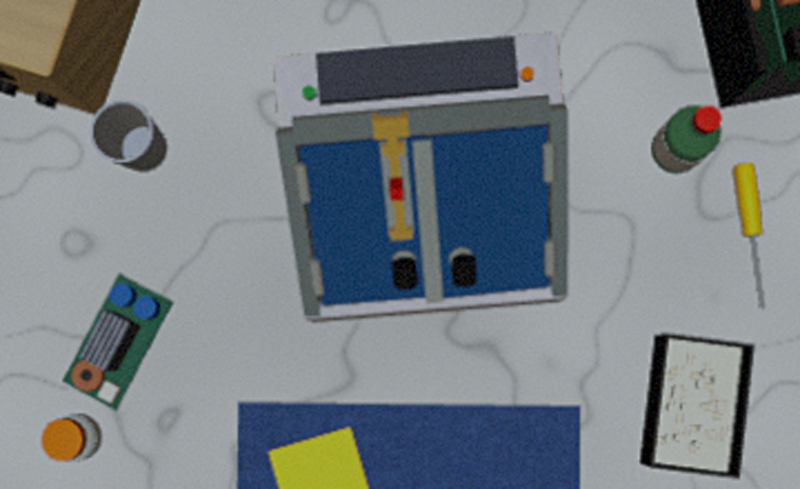

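View pics/scenec.png

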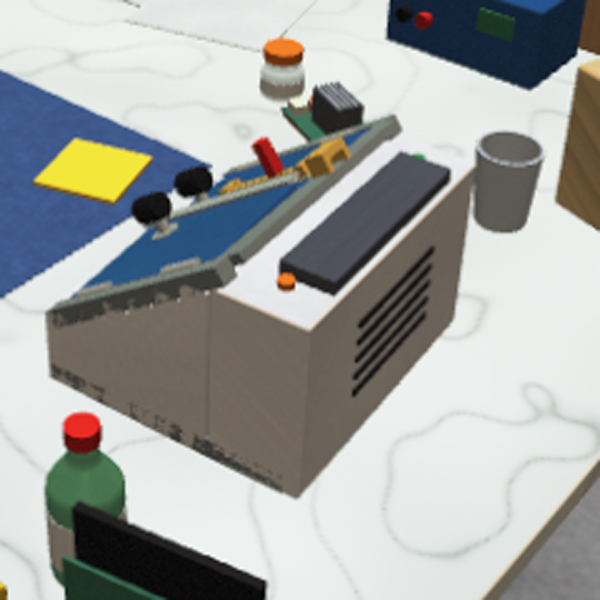

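The views show the box nearly square to the robot, with the tab at crop (396,188) and the knobs at (404,272) and (462,268) in the top crop. The module lies to the left, with its coil towards the jar. Next I fit the poses.

```bash
cat > h.py <<'E'
import numpy as np, cv2
from plant import r
from scipy.optimize import least_squares
S,C=np.sin(np.radians(35)),np.cos(np.radians(35))
def mp(s,y,n): return np.array([-.110+s*C-n*S, y, .075+s*S+n*C])   # mouth coords -> cabinet
def Rz(a): return np.array([[np.cos(a),-np.sin(a),0],[np.sin(a),np.cos(a),0],[0,0,1]])
def w(p,pose): return Rz(pose[2])@np.asarray(p)+np.array([pose[0],pose[1],0])
def cam(d,T=None):
    K=np.array([[d["fx"],0,d["cx"]],[0,d["fy"],d["cy"]],[0,0,1]]); return K,np.array(d["D"]),np.array(d["world_from_camera"] if T is None else T)
def proj(P,c):
    K,D,T=c; Ti=np.linalg.inv(T); P=np.atleast_2d(P)
    return cv2.projectPoints(P.reshape(-1,1,3),cv2.Rodrigues(Ti[:3,:3])[0],Ti[:3,3],K,D)[0].reshape(-1,2)
def ray(px,c,z):
    K,D,T=c; u=cv2.undistortPoints(np.array([[px]],float),K,D).ravel(); d=T[:3,:3]@[u[0],u[1],1]; o=T[:3,3]
    return o+d*(z-o[2])/d[2]
E
cat > fit.py <<'E'
from h import *
D={c:r.capture(c) for c in ("top","scene")}
cs={c:cam(D[c]) for c in D}
def blob(c,x0,y0,x1,y1,f):
    hsv=cv2.cvtColor(D[c]["frame"],cv2.COLOR_RGB2HSV)[y0:y1,x0:x1].astype(int); m=f(hsv)
    n,l,st,ce=cv2.connectedComponentsWithStats(m.astype(np.uint8)); o=np.argsort(-st[1:,4])+1
    return [(ce[i]+[x0,y0],st[i,4]) for i in o[:3]]
red=lambda h:((h[...,0]<8)|(h[...,0]>172))&(h[...,1]>150)&(h[...,2]>70)
dark=lambda h:(h[...,2]<45)
g=lambda L:[(np.round(a,1).tolist(),int(b)) for a,b in L]
tt=blob("top",300,160,340,210,red); ts=blob("scene",325,205,375,245,red)
kt=blob("top",305,205,360,240,dark); ks=blob("scene",285,215,330,260,dark)
print(g(tt),g(ts),g(kt),g(ks))
kt=sorted([k[0] for k in kt[:2]],key=lambda p:p[0]); ks=sorted([k[0] for k in ks[:2]],key=lambda p:-p[0])
tabm=mp(.150-0.0,.030,.040)
def act(q,s=.05,l=.095,n=.036): return mp(s,-.125+l*np.cos(q)-n*np.sin(q),n*np.cos(q)+l*np.sin(q))
def res(p,full=False):
    e=[]
    for c,t,k in(("top",tt[0][0],kt),("scene",ts[0][0],ks)):
        e+=[proj(w(mp(.150,.030,.037 if c=="scene" else .042),p),cs[c])[0]-t, proj(w(mp(.05,.03,.036),p),cs[c])[0]-k[0], proj(w(act(p[3]),p),cs[c])[0]-k[1]]
    e+=[proj(w([.1225,.145,.185],p),cs["top"])[0]-[263.8,127],proj(w([.1225,-.145,.185],p),cs["top"])[0]-[390.7,114.4]]
    return np.concatenate(e)
f=least_squares(res,[.55,0,.05,.05],loss="soft_l1"); p=f.x
print("cab",p[:2],np.degrees(p[2:]),np.round(res(p).reshape(-1,2),1).tolist())
np.save("cab.npy",p)
# module: plate corners by green/copper mask
m=r.trace("module","top")[0]["pixels"]; ct=max(cv2.findContours(m.astype(np.uint8),0,2)[0],key=cv2.contourArea)
print("mod rect",cv2.minAreaRect(ct), [np.round(ray(q,cs["top"],.01),3).tolist() for q in cv2.boxPoints(cv2.minAreaRect(ct))])
for n,z in(("flask",.1),("pot",.09),("jar",.065)):
    t=r.trace(n,"top")[0]; print(n,np.round(ray(np.argwhere(t["pixels"]).mean(0)[::-1],cs["top"],z*.7),3))
E
python3 fit.py
```

```text
[([318.0, 184.5], 50)] [([346.9, 222.6], 98)] [([348.4, 221.2], 133), ([321.7, 222.7], 132)] [([300.2, 242.8], 137), ([317.1, 232.3], 127)]
cab [ 0.63346487 -0.02021461] [5.21233369 4.44243483] [[0.2, -0.2], [0.2, -0.0], [0.9, 0.7], [2.3, 0.2], [1.5, 1.2], [0.6, 0.3], [-1.1, 4.0], [0.8, 5.5]]
mod rect ((192.53378295898438, 252.96226501464844), (27.587890625, 55.347747802734375), 27.824094772338867) [[0.424, 0.409, 0.01], [0.553, 0.343, 0.01], [0.52, 0.277, 0.01], [0.391, 0.343, 0.01]]
flask [ 0.702 -0.309  0.07 ]
pot [0.703 0.321 0.063]
jar [0.359 0.382 0.046]
```

```bash
sed -i 's/^    e+=\[proj(w(\[.1225.*$//' fit.py; sed -i 's/,loss="soft_l1"//' fit.py; python3 fit.py | grep cab
python3 - <<'E'
from h import *
p=np.load("cab.npy")
for n,q in(("tab",mp(.15,.03,.04)),("pk",mp(.05,.03,.036)),("ak",mp(.05,-.03,.036)),("floor",[-.032,0,.02])): print(n,np.round(w(q,p),3))
d=r.capture("wrist"); print(np.round(d["T_tool_cam"],3).tolist(),d["fx"],d["cx"],d["cy"],d["D"])
E
```

```text
cab [ 0.6312728  -0.02074691] [4.93458036 3.18050805] [[0.4, 0.6], [0.3, 0.9], [0.4, 1.2], [1.5, 0.1], [0.7, 0.9], [0.5, 0.5]]
tab [0.619 0.008 0.194]
pk [0.539 0.001 0.133]
ak [ 0.544 -0.058  0.133]
floor [ 0.599 -0.023  0.02 ]
[[-0.001, -0.959, -0.282, 0.076], [1.0, -0.0, -0.001, -0.0], [0.001, -0.282, 0.959, -0.158], [0.0, 0.0, 0.0, 1.0]] 429.56346468145114 319.6493525205053 242.78342656537973 [-0.10297174  0.          0.          0.          0.        ]Traceback (most recent call last):
  File "fit.py", line 30, in <module>
    t=r.trace(n,"top")[0]; print(n,np.round(ray(np.argwhere(t["pixels"]).mean(0)[::-1],cs["top"],z*.7),3))
      ~~~~~~~~~~~~~~~~^^^
IndexError: list index out of range
```

Call:
{"op": "drive_tool", "data": {"commands": [{"tz":0.1,"tx":0.02,"ty":0.02,"turn":-0.045,"hand":0.4},{"tx":0.4,"ty":0.6,"tz":0.18,"turn":-0.09,"hand":0.4},{"tx":0.4,"ty":0.6,"tz":0.18,"turn":-0.09,"hand":0.4},{"tx":0.4,"ty":0.6,"tz":0.18,"turn":-0.09,"hand":0.4},{"tx":0.4,"ty":0.6,"tz":0.18,"turn":-0.09,"hand":0.4},{"tx":0.4,"ty":0.6,"tz":0.18,"turn":-0.09,"hand":0.4},{"tx":0.4,"ty":0.6,"tz":0.18,"turn":-0.09,"hand":0.4},{"tx":0.4,"ty":0.6,"tz":0.18,"turn":-0.09,"hand":0.4},{"tx":0.4,"ty":0.6,"tz":0.18,"turn":-0.09,"hand":0.4},{"tx":0.4,"ty":0.6,"tz":0.18,"turn":-0.09,"hand":0.4}], "grip_force": 15}}

```text
time_s: 2.9
tcp_pos: [0.394, -0.2949, 0.3357]
eef_rot: [-180.0, 0.1, -174.9]
contact_force: [-0.4, -0.7, 0.1]
gripper_width: 0.0528
gripper_force: 0.0
```

Call:
{"op": "drive_tool", "data": {"commands": [{"tx":0.33,"ty":0.5},{"tx":0.33,"ty":0.5},{"tx":0.33,"ty":0.5},{"tx":0.33,"ty":0.5},{"tx":0.33,"ty":0.5},{"tx":0.33,"ty":0.5},{"tx":0.33,"ty":0.5},{"tx":0.33,"ty":0.5},{"tx":0.33,"ty":0.5}]}}

```text
invalid input
```

```bash
cat > wr.py <<'E'
from h import *
from scipy.spatial.transform import Rotation as R
def wrist(name=None):
    s=r.get_state(); d=r.capture("wrist"); T=np.eye(4); T[:3,:3]=R.from_euler("xyz",s["eef_rot"],degrees=True).as_matrix(); T[:3,3]=s["tcp_pos"]
    if name: cv2.imwrite(f"pics/{name}.png",d["frame"][:,:,::-1])
    return s,d,cam(d,T@np.array(d["T_tool_cam"]))
E
python3 - <<'E'
from wr import *
s,d,c=wrist("w1"); print(s["time_s"],s["tcp_pos"],s["eef_rot"],s["gripper_width"],s["joints"])
p=np.load("cab.npy")
for n,q in(("tab",mp(.15,.03,.04)),("pk",mp(.05,.03,.036)),("ak",mp(.05,-.03,.036))): print(n,np.round(proj(w(q,p),c)[0],1))
E
```

```text
2.9 [ 0.39395864 -0.29494528  0.33570302] [-1.79968990e+02  1.21966259e-01 -1.74919713e+02] 0.05277440166068607 [-1.38919699e+01 -2.86531113e-01 -1.10544250e+01 -1.05168128e-02
 -7.91066841e+01 -7.10258001e+01]
tab [609.  475.8]
pk [594.9 373.2]
ak [540.7 375.6]
```

View pics/w1.png

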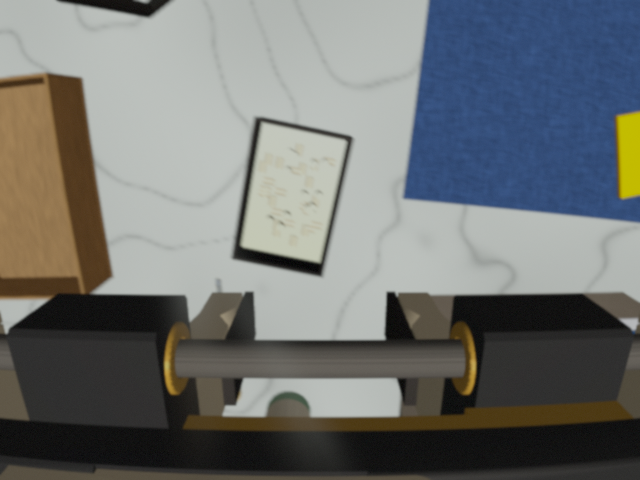

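The bottom of the wrist view points ahead of the robot, and the gripper hides that part. I'll look from beyond the knobs.

Call:
{"op": "drive_tool", "data": {"commands": [{"tx":0.44,"ty":0.45,"tz":0,"turn":0,"hand":0.4},{"tx":0.44,"ty":0.45,"tz":0,"turn":0,"hand":0.4},{"tx":0.44,"ty":0.45,"tz":0,"turn":0,"hand":0.4},{"tx":0.44,"ty":0.45,"tz":0,"turn":0,"hand":0.4},{"tx":0.44,"ty":0.45,"tz":0,"turn":0,"hand":0.4},{"tx":0.44,"ty":0.45,"tz":0,"turn":0,"hand":0.4},{"tx":0.44,"ty":0.45,"tz":0,"turn":0,"hand":0.4},{"tx":0.44,"ty":0.45,"tz":0,"turn":0,"hand":0.4},{"tx":0.44,"ty":0.45,"tz":0,"turn":0,"hand":0.4},{"tx":0.44,"ty":0.45,"tz":0,"turn":0,"hand":0.4}]}}

```text
time_s: 3.95
tcp_pos: [0.6565, -0.0271, 0.3338]
eef_rot: [-180.0, -0.1, -175.0]
contact_force: [0.9, 0.1, 0.5]
gripper_width: 0.0525
gripper_force: 0.0
```

Run:
```python
from wr import *
s,d,c=wrist("w2"); print(s["time_s"],s["tcp_pos"],s["eef_rot"],s["gripper_width"],s["joints"])
p=np.load("cab.npy")
for n,q in(("tab",mp(.15,.03,.04)),("pk",mp(.05,.03,.036)),("ak",mp(.05,-.03,.036))): print(n,np.round(proj(w(q,p),c)[0],1))
```

```text
3.95 [ 0.65654494 -0.02711595  0.33375508] [-1.79985764e+02 -7.74980483e-02 -1.74994506e+02] 0.052507561093686365 [ 1.46065740e+01  1.64006990e+01  8.44954934e+00  1.12099850e-03
 -8.21276372e+01 -9.96012251e+01]
tab [375.5 178.3]
pk [368.9  68.1]
ak [293.1  67.9]
```

View pics/w2.png

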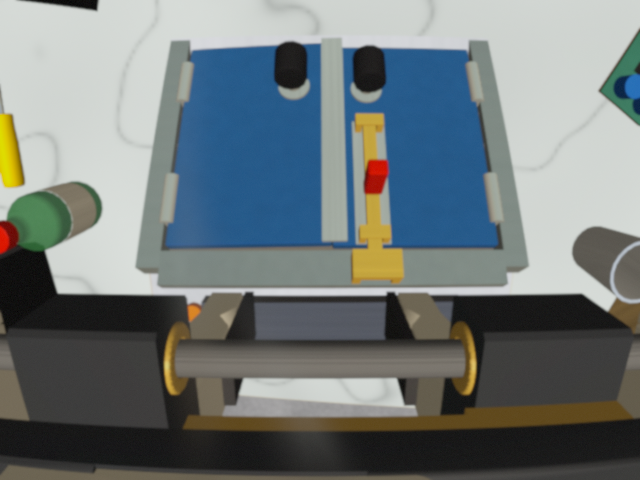

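The fitted pose agrees with this view to about 2 px: tab (376,177), knobs (369,68) and (291,65). The right leaf is about 3° ajar. Next I grip the tab across its width.

Call:
{"op": "drive_tool", "data": {"commands": [{"tx":-0.0625,"ty":0.0585,"tz":-0.05,"turn":0,"hand":0.6},{"tx":-0.0625,"ty":0.0585,"tz":-0.05,"turn":0,"hand":0.6},{"tx":-0.0625,"ty":0.0585,"tz":-0.13,"turn":0,"hand":0.6},{"tx":-0.0625,"ty":0.0585,"tz":-0.2,"turn":0,"hand":0.6},{"tx":-0.0625,"ty":0.0585,"tz":-0.25,"turn":0,"hand":0.6},{"tx":-0.0625,"ty":0.0585,"tz":-0.25,"turn":0,"hand":0.6},{"tx":-0.0625,"ty":0.0585,"tz":-0.25,"turn":0,"hand":1},{"tx":-0.0625,"ty":0.0585,"tz":-0.25,"turn":0,"hand":1},{"tx":-0.0625,"ty":0.0585,"tz":-0.25,"turn":0,"hand":1},{"tx":-0.0625,"ty":0.0585,"tz":-0.25,"turn":0,"hand":1}], "grip_force": 15}}

```text
time_s: 5.0
tcp_pos: [0.6198, 0.0087, 0.1867]
eef_rot: [179.9, 0.2, -175.0]
contact_force: [-2.0, 4.5, 5.2]
gripper_width: 0.0139
gripper_force: 15.0
```

Call:
{"op": "drive_tool", "data": {"commands": [{"tx":-0.012,"ty":-0.001,"tz":-0.008,"turn":0,"hand":1},{"tx":-0.024,"ty":-0.002,"tz":-0.016,"turn":0,"hand":1},{"tx":-0.036,"ty":-0.003,"tz":-0.025,"turn":0,"hand":1},{"tx":-0.036,"ty":-0.003,"tz":-0.025,"turn":0,"hand":1},{"tx":-0.036,"ty":-0.003,"tz":-0.025,"turn":0,"hand":1},{"tx":-0.036,"ty":-0.003,"tz":-0.025,"turn":0,"hand":1}], "grip_force": 20}}

```text
time_s: 5.6
tcp_pos: [0.6026, 0.0071, 0.1744]
eef_rot: [179.9, 0.7, -174.9]
contact_force: [6.0, 4.3, 15.2]
gripper_width: 0.0136
gripper_force: 20.0
```

Call:
{"op": "drive_tool", "data": {"commands": [{"tx":-0.008,"ty":-0.003,"tz":0.002,"turn":0,"hand":1},{"tx":-0.014,"ty":-0.004,"tz":0.002,"turn":0,"hand":1},{"tx":-0.014,"ty":-0.004,"tz":0.002,"turn":0,"hand":1},{"tx":-0.014,"ty":-0.004,"tz":0.002,"turn":0,"hand":1}]}}

```text
time_s: 6.0
tcp_pos: [0.5999, 0.0077, 0.1768]
eef_rot: [179.8, 1.4, -174.9]
contact_force: [22.2, 12.0, 6.7]
gripper_width: 0.0138
gripper_force: 20.1
```

Run:
```python
from wr import *
s,d,c=wrist("w3"); print(s["time_s"],s["tcp_pos"],s["contact_force"],s["moment"])
p=np.load("cab.npy")
for b in(0,.018,.021,.024): print(b,np.round(proj(w(mp(.15-b,.03,.053),p),c)[0],1))
```

```text
6.0 [0.59994188 0.00766681 0.17679437] [22.20916629 12.0014554   6.69619663] [ 4.45597209 -8.12067113 -0.13325428]
0 [317.6 375.4]
0.018 [317.7 324.4]
0.021 [317.7 316.2]
0.024 [317.7 308. ]
```

View pics/w3.png

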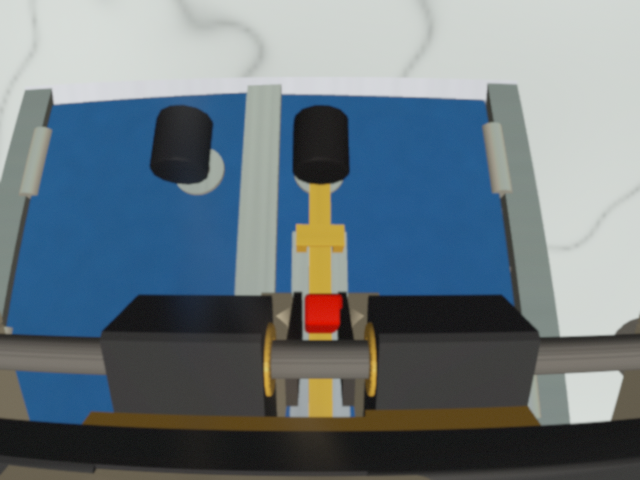

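The tab top, centred at about (323,313), and the 22 N reaction both put the bolt at its rear stop. I'll release it, climb, check, and plan the right leaf.

Call:
{"op": "drive_tool", "data": {"commands": [{"tx":0.01,"ty":0.0,"tz":0,"turn":0,"hand":0.7},{"tx":0.01,"ty":0.0,"tz":0,"turn":0,"hand":0.7},{"tx":0.01,"ty":0,"tz":0.06,"turn":0,"hand":0.57},{"tx":0.03,"ty":0,"tz":0.14,"turn":0,"hand":0.57},{"tx":0.08,"ty":0,"tz":0.2,"turn":0,"hand":0.57},{"tx":0.08,"ty":0,"tz":0.2,"turn":0,"hand":0.57}]}}

```text
time_s: 6.65
tcp_pos: [0.6405, 0.0027, 0.296]
eef_rot: [-179.9, 0.4, -175.1]
contact_force: [-0.1, 0.1, -0.3]
gripper_width: 0.0373
gripper_force: 0.0
```

Run:
```python
from wr import *
s,d,c=wrist("w4"); print(s["time_s"],s["tcp_pos"],s["contact_force"],s["gripper_width"])
p=np.load("cab.npy")
hsv=cv2.cvtColor(d["frame"],cv2.COLOR_RGB2HSV).astype(int); m=((hsv[...,0]<8)|(hsv[...,0]>172))&(hsv[...,1]>150)&(hsv[...,2]>70)
n,l,st,ce=cv2.connectedComponentsWithStats(m.astype(np.uint8)); print([(np.round(ce[i],1).tolist(),st[i].tolist()) for i in np.argsort(-st[1:,4])[:3]+1])
for b in(0,.018,.021,.024): print(b,np.round(proj(w(mp(.15-b,.03,.042),p),c)[0],1))
def knob(q,sg): return mp(.05,sg*(.125-.095*np.cos(q)+.036*np.sin(q)),.036*np.cos(q)+.095*np.sin(q))
for a in(0,3,6,15): print("ak",a,np.round(proj(w(knob(np.radians(a),-1),p),c)[0],1))
for sg in(-1,1):
  for a in(0,3,10,20,30,36,40): print(sg,a,np.round(w(knob(np.radians(a),sg),p),4))
```

```text
6.65 [0.64054974 0.00265106 0.2960001 ] [-0.14248623  0.14378916 -0.33326448] 0.03733734792487571
[([332.7, 173.0], [323, 156, 21, 36, 714])]
0 [332.5 205.4]
0.018 [332.2 179. ]
0.021 [332.1 174.7]
0.024 [332.1 170.4]
ak 0 [246.5  79.7]
ak 3 [242.5  75.1]
ak 6 [238.1  70.6]
ak 15 [222.2  57. ]
-1 0 [ 0.5445 -0.0584  0.1332]
-1 3 [ 0.5419 -0.0606  0.1372]
-1 10 [ 0.536  -0.0668  0.1462]
-1 20 [ 0.5287 -0.0778  0.158 ]
-1 30 [ 0.5228 -0.0911  0.1681]
-1 36 [ 0.5199 -0.0999  0.1733]
-1 40 [ 0.5183 -0.1061  0.1763]
1 0 [0.5393 0.0014 0.1332]
1 3 [0.5363 0.0032 0.1372]
1 10 [0.5296 0.0083 0.1462]
1 20 [0.5205 0.0179 0.158 ]
1 30 [0.5123 0.0299 0.1681]
1 36 [0.508  0.0382 0.1733]
1 40 [0.5053 0.044  0.1763]
```

Run:
```python
from h import *
from scipy.spatial.transform import Rotation as R
p=np.load("cab.npy"); d=r.capture("wrist"); Tc=np.array(d["T_tool_cam"])
for f,pos,e in(("w2",[0.65654494,-0.02711595,0.33375508],[-179.986,-.0775,-174.9945]),("w4",[0.64054974,0.00265106,0.2960001],[-179.9,.4,-175.1])):
    T=np.eye(4);T[:3,:3]=R.from_euler("xyz",e,degrees=True).as_matrix();T[:3,3]=pos; c=cam(d,T@Tc)
    a=cv2.cvtColor(cv2.imread(f"pics/{f}.png"),cv2.COLOR_BGR2HSV).astype(int); m=((a[...,0]<8)|(a[...,0]>172))&(a[...,1]>150)&(a[...,2]>70); m[:150]=0;m[:,:300]=0
    n,l,st,ce=cv2.connectedComponentsWithStats(m.astype(np.uint8)); i=np.argmax(st[1:,4])+1; x,y,ww,hh=st[i,:4]
    print(f,ce[i],st[i])
    for b in(0,.02,.022,.024):
        q=[w(mp(.15-b+ds,.03+dy,n),p) for ds in(-.006,.006) for dy in(-.007,.007) for n in(.019,.053)]
        P=proj(np.array(q),c); print(b,P.min(0),P.max(0))
```

```text
w2 [375.65086888 175.94154818] [365 160  23  34 633]
0 [362.3961228  161.42656743] [388.78430494 198.79286036]
0.02 [361.50898884 135.9302517 ] [387.13959307 174.58932013]
0.022 [361.42092132 133.45349864] [386.97658525 172.22810262]
0.024 [361.33297973 130.98981503] [386.81386201 169.87753889]
w4 [332.65826331 173.04341737] [323 156  21  36 714]
0 [321.12057421 188.90215608] [345.12530642 227.67383281]
0.02 [321.10107283 159.1374892 ] [344.4787622  199.83142778]
0.022 [321.09910676 156.25133249] [344.41452944 197.11799289]
0.024 [321.09713831 153.38140245] [344.35038522 194.41735089]
```

The bolt looks about 2–3 mm short of fully back, so I'll push it home from the uphill side with shut fingers.

Call:
{"op": "drive_tool", "data": {"commands": [{"tx":-0.014,"ty":0.011,"tz":0,"turn":0,"hand":1},{"tx":-0.014,"ty":0.011,"tz":-0.05,"turn":0,"hand":1},{"tx":-0.014,"ty":0.011,"tz":-0.12,"turn":0,"hand":1},{"tx":-0.014,"ty":0.011,"tz":-0.18,"turn":0,"hand":1},{"tx":-0.026,"ty":0.01,"tz":-0.188,"turn":0,"hand":1},{"tx":-0.037,"ty":0.009,"tz":-0.196,"turn":0,"hand":1},{"tx":-0.048,"ty":0.008,"tz":-0.204,"turn":0,"hand":1},{"tx":-0.052,"ty":0.008,"tz":-0.206,"turn":0,"hand":1},{"tx":-0.052,"ty":0.008,"tz":-0.206,"turn":0,"hand":1}]}}

```text
time_s: 7.65
tcp_pos: [0.617, 0.0097, 0.1753]
eef_rot: [-180.0, 1.5, -174.8]
contact_force: [24.8, -1.8, 14.5]
gripper_width: 0.008
gripper_force: 24.5
```

Call:
{"op": "drive_tool", "data": {"commands": [{"tx":0.02,"ty":0.0,"tz":0.01,"turn":0,"hand":0.9},{"tx":0.03,"ty":0.0,"tz":0.06,"turn":0,"hand":0.57},{"tx":0.05,"ty":0.0,"tz":0.14,"turn":0,"hand":0.57},{"tx":0.052,"ty":-0.008,"tz":0.206,"turn":0,"hand":0.57},{"tx":0.052,"ty":-0.008,"tz":0.206,"turn":0,"hand":0.57}]}}

```text
time_s: 8.15
tcp_pos: [0.6381, 0.0031, 0.297]
eef_rot: [-180.0, 0.5, -175.0]
contact_force: [0.0, 0.4, -0.5]
gripper_width: 0.0344
gripper_force: 0.0
```

```bash
cat > tab.py <<'E'
from wr import *
s,d,c=wrist("w5"); print(s["time_s"],s["tcp_pos"],s["contact_force"],s["gripper_width"])
p=np.load("cab.npy")
a=cv2.cvtColor(d["frame"],cv2.COLOR_RGB2HSV).astype(int); m=((a[...,0]<8)|(a[...,0]>172))&(a[...,1]>150)&(a[...,2]>70)
n,l,st,ce=cv2.connectedComponentsWithStats(m.astype(np.uint8)); i=np.argmax(st[1:,4])+1; print(ce[i],st[i])
for b in(.02,.022,.024):
        q=[w(mp(.15-b+ds,.03+dy,n),p) for ds in(-.006,.006) for dy in(-.007,.007) for n in(.019,.053)]
        P=proj(np.array(q),c); print(b,P.min(0),P.max(0))
E
python3 tab.py
```

```text
8.15 [0.63812291 0.00310272 0.29697707] [ 0.0109758   0.44202909 -0.48722058] 0.034383438685286705
[332.80196629 179.46769663] [323 162  22  36 712]
0.02 [319.91229131 162.72551701] [343.1142817  202.85870572]
0.022 [319.91420343 159.84341701] [343.0554922 200.1516277]
0.024 [319.91610287 156.97729087] [342.99677385 197.45713562]
```

Call:
{"op": "drive_tool", "data": {"commands": [{"tx":0,"ty":0.0,"tz":0,"turn":0,"hand":0.57},{"tx":0,"ty":0,"tz":0,"turn":0,"hand":0.57}]}}

```text
time_s: 8.4
tcp_pos: [0.6355, 0.0035, 0.2893]
eef_rot: [-180.0, -0.2, -175.0]
contact_force: [1.2, -0.5, -0.8]
gripper_width: 0.0374
gripper_force: 0.0
```

```bash
python3 tab.py; python3 tab.py
```

```text
8.4 [0.63546855 0.00345498 0.28926717] [ 1.21249077 -0.51816558 -0.81949052] 0.037362880071014355
[330.73582296 188.9142462 ] [321 171  21  37 723]
0.02 [318.86940549 170.26321622] [342.63155397 210.9475603 ]
0.022 [318.87313344 167.30891776] [342.57037374 208.17521663]
0.024 [318.87684922 164.37160572] [342.50928532 205.41622721]
8.45 [0.63572812 0.00341941 0.28926623] [0.60392119 0.48966289 0.26328469] 0.0376116810822229
[330.84647303 188.59474412] [321 171  21  37 723]
0.02 [318.98533542 169.82020243] [342.75425097 210.55370814]
0.022 [318.98895768 166.86626992] [342.6929089  207.78149671]
0.024 [318.99256712 163.92933542] [342.63165838 205.02264884]
```

Call:
{"op": "drive_tool", "data": {"commands": [{"tx":-0.0075,"ty":0.009,"tz":-0.05,"turn":0,"hand":0.88},{"tx":-0.0075,"ty":0.009,"tz":-0.12,"turn":0,"hand":0.88},{"tx":-0.0075,"ty":0.009,"tz":-0.15,"turn":0,"hand":0.88},{"tx":-0.0075,"ty":0.009,"tz":-0.15,"turn":0,"hand":0.88},{"tx":-0.02,"ty":0.008,"tz":-0.158,"turn":0,"hand":0.88},{"tx":-0.032,"ty":0.007,"tz":-0.167,"turn":0,"hand":0.88},{"tx":-0.044,"ty":0.006,"tz":-0.175,"turn":0,"hand":0.88},{"tx":-0.056,"ty":0.005,"tz":-0.183,"turn":0,"hand":0.88},{"tx":-0.056,"ty":0.005,"tz":-0.183,"turn":0,"hand":0.88},{"tx":-0.056,"ty":0.005,"tz":-0.183,"turn":0,"hand":0.88}]}}

```text
time_s: 9.5
tcp_pos: [0.6089, 0.0069, 0.1857]
eef_rot: [180.0, 0.8, -175.0]
contact_force: [11.9, -1.4, 7.1]
gripper_width: 0.0105
gripper_force: 8.4
```

The reaction of 12 N straight along the slope shows the bolt is on its stop. I'll retreat vertically and check.

Call:
{"op": "drive_tool", "data": {"commands": [{"tx":0.02,"ty":0.0,"tz":0.02,"turn":0,"hand":0.88},{"tx":0.03,"ty":0.0,"tz":0.1,"turn":0,"hand":0.6},{"tx":0.056,"ty":0.0,"tz":0.183,"turn":0,"hand":0.57},{"tx":0.056,"ty":0.0,"tz":0.183,"turn":0,"hand":0.57},{"tx":0.056,"ty":0.0,"tz":0.183,"turn":0,"hand":0.57},{"tx":0.056,"ty":0.0,"tz":0.183,"turn":0,"hand":0.57},{"tx":0.056,"ty":0.0,"tz":0.183,"turn":0,"hand":0.57}]}}

```text
time_s: 10.2
tcp_pos: [0.636, 0.0063, 0.2897]
eef_rot: [-180.0, -0.1, -175.0]
contact_force: [-0.4, -1.0, 0.1]
gripper_width: 0.0374
gripper_force: 0.0
```

```bash
python3 tab.py
```

```text
10.2 [0.63595874 0.00627201 0.28965452] [-0.4337659  -0.99131631  0.06322982] 0.037386677009576486
[326.20027248 183.94414169] [316 166  22  37 734]
0.02 [314.15957004 168.79849841] [337.91272214 209.5561496 ]
0.022 [314.17564595 165.84833042] [337.86399699 206.78699055]
0.024 [314.1916919  162.91511538] [337.81534541 204.03116301]
```

The bolt is back to within image accuracy and on its stop. Now I grip the right knob across its diameter and swing it.

Call:
{"op": "drive_tool", "data": {"commands": [{"tx":-0.157,"ty":-0.111,"tz":-0.05,"turn":0,"hand":0.55},{"tx":-0.157,"ty":-0.111,"tz":-0.05,"turn":0,"hand":0.55},{"tx":-0.157,"ty":-0.111,"tz":-0.05,"turn":0,"hand":0.55},{"tx":-0.157,"ty":-0.111,"tz":-0.1,"turn":0,"hand":0.55},{"tx":-0.157,"ty":-0.111,"tz":-0.18,"turn":0,"hand":0.55},{"tx":-0.157,"ty":-0.111,"tz":-0.24,"turn":0,"hand":0.55},{"tx":-0.157,"ty":-0.111,"tz":-0.265,"turn":0,"hand":0.55},{"tx":-0.157,"ty":-0.111,"tz":-0.265,"turn":0,"hand":1},{"tx":-0.157,"ty":-0.111,"tz":-0.265,"turn":0,"hand":1},{"tx":-0.157,"ty":-0.111,"tz":-0.265,"turn":0,"hand":1}], "grip_force": 12}}

```text
time_s: 11.25
tcp_pos: [0.5431, -0.0602, 0.1327]
eef_rot: [180.0, 0.1, -175.0]
contact_force: [0.8, -1.3, -2.8]
gripper_width: 0.0258
gripper_force: 12.0
```

Call:
{"op": "drive_tool", "data": {"commands": [{"tx":-0.006,"ty":-0.006,"tz":0.01,"turn":0,"hand":1},{"tx":-0.011,"ty":-0.0115,"tz":0.018,"turn":0,"hand":1},{"tx":-0.017,"ty":-0.02,"tz":0.028,"turn":0,"hand":1},{"tx":-0.023,"ty":-0.03,"tz":0.038,"turn":0,"hand":1},{"tx":-0.028,"ty":-0.041,"tz":0.047,"turn":0,"hand":1},{"tx":-0.033,"ty":-0.052,"tz":0.055,"turn":0,"hand":1},{"tx":-0.036,"ty":-0.06,"tz":0.06,"turn":0,"hand":1},{"tx":-0.039,"ty":-0.07,"tz":0.065,"turn":0,"hand":1},{"tx":-0.039,"ty":-0.07,"tz":0.065,"turn":0,"hand":1}]}}

```text
time_s: 12.15
tcp_pos: [0.5184, -0.1015, 0.1733]
eef_rot: [179.9, 0.1, -175.0]
contact_force: [-9.6, 11.4, 14.1]
gripper_width: 0.0255
gripper_force: 12.0
```

Run:
```python
from h import *
p=np.load("cab.npy")
def pt(s,y,n): return np.round(w(mp(s,y,n),p)*1000).astype(int).tolist()
print("entry hi",pt(.15,.014,.1),"lo",pt(.15,.014,.056))
for th,dep in((37,.025),(50,.025),(65,.025),(80,.025),(90,.028)):
    t=np.radians(th)
    for sg,L in((-1,.135),(1,.125)): print(th,sg,pt(.15,sg*(.125-L*np.cos(t)-.021),L*np.sin(t)-dep))
for th,n in((100,.1),(106,.1),(110,.1)):
    t=np.radians(th)
    for sg in(-1,1): print(th,sg,pt(.15,sg*(.125-n/np.tan(t)-.021),n))
```

```text
entry hi [586, -11, 243] lo [611, -8, 207]
37 -1 [612, -19, 207]
37 1 [615, -18, 202]
50 -1 [601, -41, 225]
50 1 [602, 0, 219]
65 -1 [593, -71, 241]
65 1 [589, 27, 233]
80 -1 [589, -105, 249]
80 1 [581, 58, 241]
90 -1 [592, -129, 249]
90 1 [580, 79, 240]
100 -1 [597, -146, 243]
100 1 [576, 97, 243]
106 -1 [598, -157, 243]
106 1 [576, 108, 243]
110 -1 [599, -164, 243]
110 1 [575, 115, 243]
```

Call:
{"op": "drive_tool", "data": {"commands": [{"tx":0,"ty":0,"tz":0.008,"turn":0,"hand":0.63},{"tx":0,"ty":0,"tz":0.03,"turn":0,"hand":0.58},{"tx":0,"ty":0,"tz":0.1,"turn":0,"hand":0.58},{"tx":0,"ty":0,"tz":0.18,"turn":0,"hand":0.8},{"tx":0,"ty":0,"tz":0.18,"turn":0,"hand":1}]}}

```text
time_s: 12.65
tcp_pos: [0.5224, -0.1034, 0.2871]
eef_rot: [-179.9, 0.7, -175.0]
contact_force: [1.1, 0.4, -0.4]
gripper_width: 0.0257
gripper_force: 0.0
```

Call:
{"op": "drive_tool", "data": {"commands": [{"tx":0.06,"ty":0.08,"tz":0.0,"turn":0,"hand":1},{"tx":0.112,"ty":0.156,"tz":-0.02,"turn":0,"hand":1},{"tx":0.112,"ty":0.156,"tz":-0.03,"turn":0,"hand":1},{"tx":0.13,"ty":0.156,"tz":-0.07,"turn":0,"hand":1},{"tx":0.153,"ty":0.156,"tz":-0.118,"turn":0,"hand":1},{"tx":0.153,"ty":0.156,"tz":-0.118,"turn":0,"hand":1},{"tx":0.153,"ty":0.156,"tz":-0.118,"turn":0,"hand":1}]}}

```text
time_s: 13.35
tcp_pos: [0.6109, -0.0094, 0.2084]
eef_rot: [-179.9, -0.0, -175.1]
contact_force: [-0.2, -1.2, 0.3]
gripper_width: 0.0005
gripper_force: 0.0
```

Run:
```python
from wr import *
s,d,c=wrist(); t=r.capture("top"); 
a=np.hstack([cv2.resize(d["frame"],(440,330)),cv2.resize(t["frame"][100:260,240:420],(360,320))[:330].repeat(1,0) if 0 else cv2.copyMakeBorder(cv2.resize(t["frame"][100:260,240:420],(360,320)),0,10,0,0,0)])
cv2.imwrite("pics/c6.png",a[:,:,::-1])
```

```text
(no output)
```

View pics/c6.png

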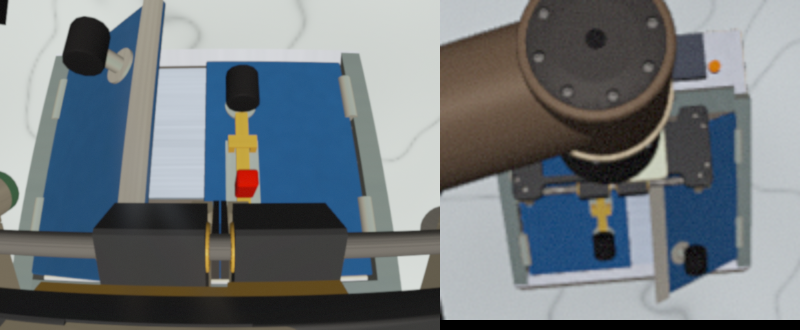

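The wrist view shows the right leaf standing at about 37° with the fingers on its inner side. The strip edge runs left of them. Now I push it past square.

Call:
{"op": "drive_tool", "data": {"commands": [{"tx":-0.009,"ty":-0.028,"tz":0.015,"turn":0,"hand":1},{"tx":-0.017,"ty":-0.055,"tz":0.03,"turn":0,"hand":1},{"tx":-0.024,"ty":-0.08,"tz":0.045,"turn":0,"hand":1},{"tx":-0.03,"ty":-0.105,"tz":0.057,"turn":0,"hand":1},{"tx":-0.034,"ty":-0.134,"tz":0.065,"turn":0,"hand":1},{"tx":-0.037,"ty":-0.162,"tz":0.07,"turn":0,"hand":1},{"tx":-0.032,"ty":-0.202,"tz":0.07,"turn":0,"hand":1},{"tx":-0.023,"ty":-0.23,"tz":0.06,"turn":0,"hand":1},{"tx":-0.022,"ty":-0.258,"tz":0.06,"turn":0,"hand":1},{"tx":-0.022,"ty":-0.258,"tz":0.06,"turn":0,"hand":1}]}}

```text
time_s: 14.45
tcp_pos: [0.5976, -0.1659, 0.2428]
eef_rot: [-180.0, -0.1, -175.2]
contact_force: [-0.2, -0.1, -0.5]
gripper_width: 0.0006
gripper_force: 0.0
```

Call:
{"op": "drive_tool", "data": {"commands": [{"tx":0.0,"ty":0.06,"tz":0.01,"turn":0,"hand":1},{"tx":0.03,"ty":0.14,"tz":0.06,"turn":0,"hand":0.6},{"tx":0.07,"ty":0.22,"tz":0.12,"turn":0,"hand":0.55},{"tx":0.07,"ty":0.271,"tz":0.12,"turn":0,"hand":0.55},{"tx":0.07,"ty":0.271,"tz":0.12,"turn":0,"hand":0.55}]}}

```text
time_s: 14.95
tcp_pos: [0.6417, 0.0038, 0.3175]
eef_rot: [180.0, 0.2, -174.8]
contact_force: [-0.3, -0.4, -0.4]
gripper_width: 0.0267
gripper_force: 0.0
```

```bash
python3 - <<'E'
from wr import *
s,d,c=wrist("w7"); print(s["tcp_pos"])
E
python3 tab.py
```

```text
[0.64172744 0.003759   0.3174511 ]
15.0 [0.64073445 0.00200141 0.31625921] [-0.27375549 -0.23425113 -0.10498875] 0.030905635299252006
[332.07476636 171.04517134] [323 154  20  35 642]
0.02 [321.75948726 156.98719864] [343.73355589 195.53767025]
0.022 [321.7633786  154.32107408] [343.68253515 193.0155793 ]
0.024 [321.76723775 151.66914148] [343.63156226 190.50489175]
```

View pics/w7.png

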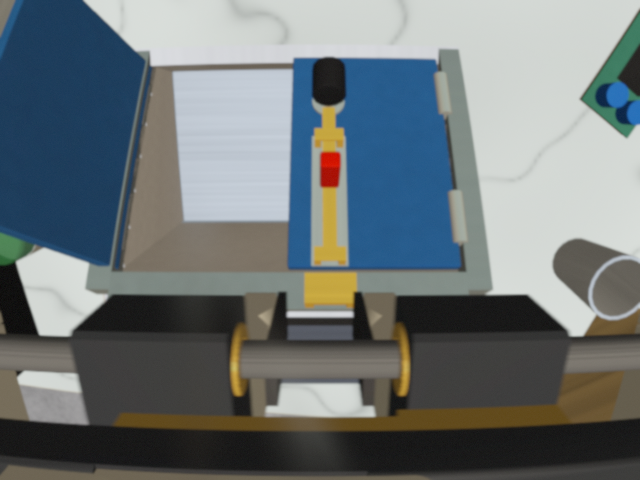

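The wrist view shows the right leaf open past square, with its inner face visible. The bolt is clear of the keeper. Next, the left knob.

Call:
{"op": "drive_tool", "data": {"commands": [{"tx":-0.1675,"ty":0.003,"tz":-0.05,"turn":0,"hand":0.55},{"tx":-0.1675,"ty":0.003,"tz":-0.1,"turn":0,"hand":0.55},{"tx":-0.1675,"ty":0.003,"tz":-0.16,"turn":0,"hand":0.55},{"tx":-0.1675,"ty":0.003,"tz":-0.22,"turn":0,"hand":0.55},{"tx":-0.1675,"ty":0.003,"tz":-0.28,"turn":0,"hand":0.55},{"tx":-0.1675,"ty":0.003,"tz":-0.312,"turn":0,"hand":0.55},{"tx":-0.1675,"ty":0.003,"tz":-0.312,"turn":0,"hand":0.8},{"tx":-0.1675,"ty":0.003,"tz":-0.312,"turn":0,"hand":1},{"tx":-0.1675,"ty":0.003,"tz":-0.312,"turn":0,"hand":1},{"tx":-0.1675,"ty":0.003,"tz":-0.312,"turn":0,"hand":1}], "grip_force": 12}}

```text
time_s: 16.05
tcp_pos: [0.5391, 0.0016, 0.1291]
eef_rot: [179.9, 0.0, -175.1]
contact_force: [-1.0, 5.7, -8.2]
gripper_width: 0.0254
gripper_force: 12.0
```

Call:
{"op": "drive_tool", "data": {"commands": [{"tx":-0.008,"ty":0.005,"tz":0.012,"turn":0,"hand":1},{"tx":-0.016,"ty":0.0115,"tz":0.022,"turn":0,"hand":1},{"tx":-0.024,"ty":0.019,"tz":0.032,"turn":0,"hand":1},{"tx":-0.031,"ty":0.0275,"tz":0.042,"turn":0,"hand":1},{"tx":-0.038,"ty":0.037,"tz":0.051,"turn":0,"hand":1},{"tx":-0.045,"ty":0.0475,"tz":0.059,"turn":0,"hand":1},{"tx":-0.049,"ty":0.056,"tz":0.064,"turn":0,"hand":1},{"tx":-0.053,"ty":0.066,"tz":0.069,"turn":0,"hand":1},{"tx":-0.053,"ty":0.066,"tz":0.069,"turn":0,"hand":1}]}}

```text
time_s: 16.95
tcp_pos: [0.5052, 0.0367, 0.1732]
eef_rot: [-179.6, -0.2, -175.0]
contact_force: [-11.6, -17.6, 15.8]
gripper_width: 0.0253
gripper_force: 12.0
```

Call:
{"op": "drive_tool", "data": {"commands": [{"tx":0,"ty":0,"tz":0.008,"turn":0,"hand":0.63},{"tx":0,"ty":0,"tz":0.03,"turn":0,"hand":0.58},{"tx":0,"ty":0,"tz":0.1,"turn":0,"hand":0.58},{"tx":0,"ty":0,"tz":0.18,"turn":0,"hand":0.8},{"tx":0,"ty":0,"tz":0.18,"turn":0,"hand":1}]}}

```text
time_s: 17.45
tcp_pos: [0.5113, 0.0412, 0.2872]
eef_rot: [179.9, 0.8, -175.0]
contact_force: [0.1, 0.8, 0.2]
gripper_width: 0.026
gripper_force: 0.0
```

Call:
{"op": "drive_tool", "data": {"commands": [{"tx":0.03,"ty":-0.07,"tz":0.0,"turn":0,"hand":1},{"tx":0.09,"ty":-0.127,"tz":0.0,"turn":0,"hand":1},{"tx":0.131,"ty":-0.127,"tz":-0.02,"turn":0,"hand":1},{"tx":0.15,"ty":-0.127,"tz":-0.07,"turn":0,"hand":1},{"tx":0.1725,"ty":-0.127,"tz":-0.117,"turn":0,"hand":1},{"tx":0.1725,"ty":-0.127,"tz":-0.117,"turn":0,"hand":1}]}}

```text
time_s: 18.05
tcp_pos: [0.6107, -0.0357, 0.2053]
eef_rot: [-180.0, -0.2, -175.1]
contact_force: [-0.2, 0.0, -0.3]
gripper_width: 0.0002
gripper_force: 0.0
```

Call:
{"op": "drive_tool", "data": {"commands": [{"tx":-0.006,"ty":0.03,"tz":0.002,"turn":0,"hand":1},{"tx":-0.015,"ty":0.058,"tz":0.015,"turn":0,"hand":1},{"tx":-0.026,"ty":0.08,"tz":0.028,"turn":0,"hand":1},{"tx":-0.037,"ty":0.103,"tz":0.04,"turn":0,"hand":1},{"tx":-0.044,"ty":0.13,"tz":0.048,"turn":0,"hand":1},{"tx":-0.05,"ty":0.155,"tz":0.053,"turn":0,"hand":1},{"tx":-0.052,"ty":0.19,"tz":0.055,"turn":0,"hand":1},{"tx":-0.058,"ty":0.22,"tz":0.058,"turn":0,"hand":1},{"tx":-0.058,"ty":0.247,"tz":0.058,"turn":0,"hand":1},{"tx":-0.058,"ty":0.247,"tz":0.058,"turn":0,"hand":1}]}}

```text
time_s: 19.05
tcp_pos: [0.5766, 0.115, 0.2434]
eef_rot: [180.0, 0.1, -174.9]
contact_force: [1.0, 0.5, -0.6]
gripper_width: 0.0003
gripper_force: 0.0
```

Call:
{"op": "drive_tool", "data": {"commands": [{"tx":0.0,"ty":-0.06,"tz":0.03,"turn":0,"hand":0.5},{"tx":0.0,"ty":-0.06,"tz":0.1,"turn":0,"hand":0.2},{"tx":0.0,"ty":-0.06,"tz":0.18,"turn":0,"hand":0.2},{"tx":-0.07,"ty":0.0,"tz":0.2,"turn":-0.09,"hand":0.2},{"tx":-0.07,"ty":0.08,"tz":0.2,"turn":-0.18,"hand":0.2},{"tx":-0.07,"ty":0.16,"tz":0.2,"turn":-0.27,"hand":0.2},{"tx":-0.07,"ty":0.24,"tz":0.2,"turn":-0.355,"hand":0.2},{"tx":-0.07,"ty":0.32,"tz":0.15,"turn":-0.355,"hand":0.2},{"tx":-0.07,"ty":0.33,"tz":0.15,"turn":-0.355,"hand":0.2},{"tx":-0.07,"ty":0.33,"tz":0.15,"turn":-0.355,"hand":0.2}]}}

```text
time_s: 20.05
tcp_pos: [0.5337, 0.3124, 0.3307]
eef_rot: [-179.8, -0.1, 153.2]
contact_force: [0.7, -0.5, 1.7]
gripper_width: 0.0692
gripper_force: 0.0
```

Call:
{"op": "drive_tool", "data": {"commands": [{"tx":0.0,"ty":0,"tz":0,"turn":0,"hand":0.2},{"tx":0.0,"ty":0,"tz":0,"turn":0,"hand":0.2}]}}

```text
time_s: 20.25
tcp_pos: [0.5347, 0.3097, 0.3338]
eef_rot: [179.9, 0.0, 153.0]
contact_force: [0.6, 0.3, 0.5]
gripper_width: 0.0698
gripper_force: 0.0
```

Run:
```python
from wr import *
s,d,c=wrist("w8"); print(s["tcp_pos"],s["eef_rot"],s["joints"])
t=r.trace("module","wrist"); m=t[0]["pixels"]; print(t[0]["score"],t[0]["extent"])
ct=max(cv2.findContours(m.astype(np.uint8),0,2)[0],key=cv2.contourArea)
# fit module pose by silhouette corners: rough model of plate + sink
L=d["frame"].copy()
def box(x,y,z0,z1): return [[a,b,z] for z in(z0,z1) for a in(-x,x) for b in(-y,y)]
B=np.array(box(.072,.037,0,.011)+box(.03,.017,.011,.059))
def pm(q): return proj((Rz(q[2])@B.T).T+[q[0],q[1],0],c)
from scipy.optimize import differential_evolution
def rend(q):
    P=pm(q).astype(np.float32); im=np.zeros((480,640),np.uint8)
    for k in(P[:8],P[8:]): cv2.fillConvexPoly(im,cv2.convexHull(k.astype(np.int32)),1)
    return im>0
vis=np.zeros_like(m); vis[:285]=1
def cost(q): a=rend(q); return -(a&m&vis).sum()/((a|m)&vis).sum()
o=differential_evolution(cost,[(.43,.51),(.30,.38),(np.radians(-40),np.radians(-14))],seed=0,tol=1e-4,maxiter=60)
q=o.x; print(q[:2],np.degrees(q[2]),o.fun); np.save("mod.npy",q)
P=pm(q).astype(int)
for k in(P[:4],P[4:8],P[8:12],P[12:]): cv2.polylines(L,[k[[0,1,3,2]].astype(np.int32)],1,(255,0,255))
t=r.capture("top")["frame"]
cv2.imwrite("pics/c8.png",np.hstack([cv2.resize(L,(480,360)),cv2.resize(t[95:275,240:400],(320,360))])[:,:,::-1])
```

```text
[0.53472214 0.30970608 0.3338453 ] [1.79930187e+02 4.06173850e-02 1.52963335e+02] [ 4.81754330e+01  1.24088377e+01  3.15736518e+00  2.17404646e-02
 -8.06706606e+01 -1.65215583e+02]
0.7 [284.0, 49.1, 351.3, 186.0]
[0.47103811 0.34215271] -27.08766179149698 -0.9839331619537275
```

View pics/c8.png

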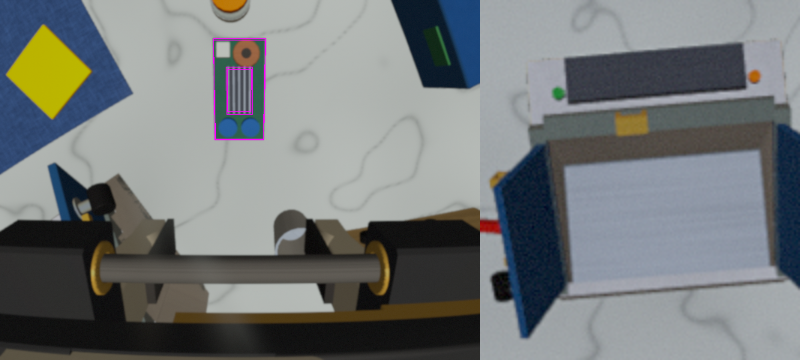

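The overlay sits on the module: centre (0.471, 0.342), yaw -27.1°. The top view shows both leaves open past square. Now I grasp the heat sink.

Call:
{"op": "drive_tool", "data": {"commands": [{"tx":-0.105,"ty":0.052,"tz":-0.05,"turn":0,"hand":0.2},{"tx":-0.105,"ty":0.052,"tz":-0.12,"turn":0,"hand":0.2},{"tx":-0.105,"ty":0.052,"tz":-0.2,"turn":0,"hand":0.2},{"tx":-0.105,"ty":0.052,"tz":-0.28,"turn":0,"hand":0.2},{"tx":-0.105,"ty":0.052,"tz":-0.36,"turn":0,"hand":0.2},{"tx":-0.105,"ty":0.052,"tz":-0.42,"turn":0,"hand":0.2},{"tx":-0.105,"ty":0.052,"tz":-0.46,"turn":0,"hand":0.2},{"tx":-0.105,"ty":0.052,"tz":-0.49,"turn":0,"hand":0.2},{"tx":-0.105,"ty":0.052,"tz":-0.506,"turn":0,"hand":0.2},{"tx":-0.105,"ty":0.052,"tz":-0.506,"turn":0,"hand":0.2}]}}

```text
time_s: 21.4
tcp_pos: [0.4712, 0.341, 0.0284]
eef_rot: [-179.9, -0.0, 153.0]
contact_force: [1.3, -0.2, 0.2]
gripper_width: 0.07
gripper_force: 0.0
```

Call:
{"op": "drive_tool", "data": {"commands": [{"tx":0,"ty":0,"tz":0,"turn":0,"hand":0.5},{"tx":0,"ty":0,"tz":0,"turn":0,"hand":0.7},{"tx":0,"ty":0,"tz":0,"turn":0,"hand":1},{"tx":0,"ty":0,"tz":0,"turn":0,"hand":1},{"tx":0,"ty":0,"tz":0,"turn":0,"hand":1},{"tx":0,"ty":0,"tz":0,"turn":0,"hand":1}], "grip_force": 45}}

```text
time_s: 22.0
tcp_pos: [0.4713, 0.3418, 0.0295]
eef_rot: [180.0, 0.0, 153.0]
contact_force: [-1.5, -1.5, 3.5]
gripper_width: 0.0339
gripper_force: 45.0
```

Gripped at 33.9 mm. I'll lift and carry it high, turning +122°.

Call:
{"op": "drive_tool", "data": {"commands": [{"tx":0,"ty":0,"tz":0.03,"turn":0,"hand":1},{"tx":0,"ty":0,"tz":0.1,"turn":0,"hand":1},{"tx":0,"ty":0,"tz":0.18,"turn":0,"hand":1},{"tx":0,"ty":0,"tz":0.26,"turn":0.09,"hand":1},{"tx":0,"ty":0,"tz":0.34,"turn":0.18,"hand":1},{"tx":0,"ty":0,"tz":0.42,"turn":0.27,"hand":1},{"tx":0,"ty":0,"tz":0.5,"turn":0.36,"hand":1},{"tx":0,"ty":0,"tz":0.55,"turn":0.45,"hand":1},{"tx":0.02,"ty":-0.06,"tz":0.55,"turn":0.54,"hand":1},{"tx":0.04,"ty":-0.12,"tz":0.55,"turn":0.63,"hand":1}]}}

```text
time_s: 23.0
tcp_pos: [0.4949, 0.2698, 0.3593]
eef_rot: [179.9, 0.0, -149.8]
contact_force: [1.6, -0.4, -4.7]
gripper_width: 0.0339
gripper_force: 45.0
```

Call:
{"op": "drive_tool", "data": {"commands": [{"tx":0.02,"ty":-0.06,"tz":0,"turn":0.09,"hand":1},{"tx":0.04,"ty":-0.12,"tz":0,"turn":0.18,"hand":1},{"tx":0.06,"ty":-0.19,"tz":0,"turn":0.27,"hand":1},{"tx":0.08,"ty":-0.26,"tz":0,"turn":0.36,"hand":1},{"tx":0.1,"ty":-0.33,"tz":0,"turn":0.45,"hand":1},{"tx":0.11,"ty":-0.4,"tz":0,"turn":0.54,"hand":1},{"tx":0.124,"ty":-0.46,"tz":0,"turn":0.63,"hand":1},{"tx":0.124,"ty":-0.493,"tz":0,"turn":0.726,"hand":1},{"tx":0.124,"ty":-0.493,"tz":0,"turn":0.726,"hand":1},{"tx":0.124,"ty":-0.493,"tz":0,"turn":0.726,"hand":1}]}}

```text
time_s: 24.0
tcp_pos: [0.5693, -0.0263, 0.3584]
eef_rot: [179.9, 0.0, -85.2]
contact_force: [-0.2, 0.3, -3.6]
gripper_width: 0.0337
gripper_force: 45.0
```

Run:
```python
from wr import *
s,d,c=wrist("w9"); print(s["tcp_pos"],s["eef_rot"],s["contact_force"],s["gripper_width"],s["joints"])
t=r.capture("scene")["frame"]
cv2.imwrite("pics/c9.png",np.hstack([cv2.resize(d["frame"],(400,300)),cv2.resize(t[120:390,220:490],(300,300))])[:,:,::-1])
```

```text
[ 0.56932447 -0.02625107  0.35836584] [ 1.79922412e+02  2.62724999e-02 -8.51693133e+01] [-0.21564165  0.29577941 -3.55669263] 0.03369622879068462 [ 1.69961812e+01  7.39369886e+00  1.00726250e-01 -4.23691875e-02
 -8.27773380e+01 -1.21601240e+01]
```

View pics/c9.png

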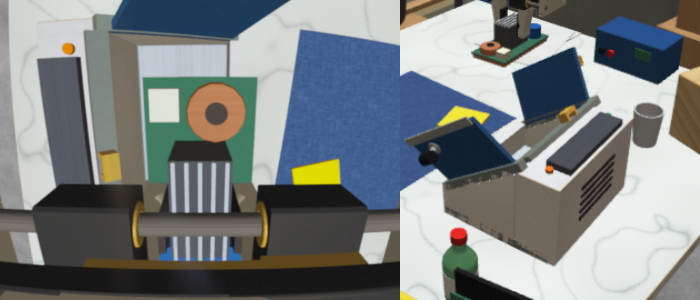

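The module hangs level, centred over the opening, between the open leaves. I'll lower it.

Call:
{"op": "drive_tool", "data": {"commands": [{"tx":-0.005,"ty":0,"tz":-0.06,"turn":0,"hand":1},{"tx":-0.005,"ty":0,"tz":-0.12,"turn":0,"hand":1},{"tx":-0.005,"ty":0,"tz":-0.18,"turn":0,"hand":1},{"tx":-0.005,"ty":0,"tz":-0.24,"turn":0,"hand":1},{"tx":-0.005,"ty":0,"tz":-0.3,"turn":0,"hand":1},{"tx":-0.005,"ty":0,"tz":-0.35,"turn":0,"hand":1},{"tx":-0.005,"ty":0,"tz":-0.4,"turn":0,"hand":1},{"tx":-0.005,"ty":0,"tz":-0.44,"turn":0,"hand":1},{"tx":-0.005,"ty":0,"tz":-0.46,"turn":0,"hand":1},{"tx":-0.005,"ty":0,"tz":-0.47,"turn":0,"hand":1}]}}

```text
time_s: 25.1
tcp_pos: [0.5664, -0.0253, 0.0762]
eef_rot: [179.9, -0.0, -84.9]
contact_force: [0.6, -0.2, -3.2]
gripper_width: 0.0337
gripper_force: 45.0
```

Call:
{"op": "drive_tool", "data": {"commands": [{"tx":0,"ty":0,"tz":-0.01,"turn":0,"hand":1},{"tx":0,"ty":0,"tz":-0.02,"turn":0,"hand":1},{"tx":0,"ty":0,"tz":-0.026,"turn":0,"hand":1},{"tx":0,"ty":0,"tz":-0.031,"turn":0,"hand":1},{"tx":0,"ty":0,"tz":-0.036,"turn":0,"hand":1},{"tx":0,"ty":0,"tz":-0.039,"turn":0,"hand":1},{"tx":0,"ty":0,"tz":-0.039,"turn":0,"hand":1},{"tx":0,"ty":0,"tz":-0.039,"turn":0,"hand":1}]}}

```text
time_s: 25.9
tcp_pos: [0.5668, -0.0261, 0.0539]
eef_rot: [-180.0, -0.0, -85.0]
contact_force: [0.3, -0.2, -4.3]
gripper_width: 0.034
gripper_force: 45.0
```

Still free (z 0.054, no contact force). I'll creep the last 5 mm.

Call:
{"op": "drive_tool", "data": {"commands": [{"tx":0,"ty":0,"tz":-0.002,"turn":0,"hand":1},{"tx":0,"ty":0,"tz":-0.004,"turn":0,"hand":1},{"tx":0,"ty":0,"tz":-0.006,"turn":0,"hand":1},{"tx":0,"ty":0,"tz":-0.007,"turn":0,"hand":1},{"tx":0,"ty":0,"tz":-0.008,"turn":0,"hand":1},{"tx":0,"ty":0,"tz":-0.008,"turn":0,"hand":1}]}}

```text
time_s: 26.5
tcp_pos: [0.5666, -0.026, 0.0495]
eef_rot: [-180.0, -0.0, -84.9]
contact_force: [-3.1, -0.5, 4.2]
gripper_width: 0.0337
gripper_force: 45.0
```

The module is down. I'll open just a little (the front wall is close) and lift out.

Call:
{"op": "drive_tool", "data": {"commands": [{"tx":0,"ty":0,"tz":0,"turn":0,"hand":0.54},{"tx":0,"ty":0,"tz":0,"turn":0,"hand":0.54},{"tx":0,"ty":0,"tz":0.02,"turn":0,"hand":0.54},{"tx":0,"ty":0,"tz":0.05,"turn":0,"hand":0.54},{"tx":0,"ty":0,"tz":0.12,"turn":0,"hand":0.54},{"tx":0,"ty":0,"tz":0.2,"turn":0,"hand":0.54},{"tx":0,"ty":0,"tz":0.28,"turn":0,"hand":0.54},{"tx":0,"ty":0,"tz":0.36,"turn":0,"hand":0.54},{"tx":0,"ty":0,"tz":0.44,"turn":0,"hand":0.54},{"tx":0,"ty":0,"tz":0.51,"turn":0,"hand":0.54}]}}

```text
time_s: 27.5
tcp_pos: [0.5665, -0.0264, 0.3591]
eef_rot: [-179.8, 0.0, -85.0]
contact_force: [1.3, -0.1, -0.6]
gripper_width: 0.0405
gripper_force: 0.0
```

Call:
{"op": "drive_tool", "data": {"commands": [{"tx":-0.04,"ty":-0.08,"tz":0,"turn":0,"hand":0.54},{"tx":-0.08,"ty":-0.16,"tz":0,"turn":0,"hand":0.54},{"tx":-0.12,"ty":-0.24,"tz":0,"turn":0,"hand":0.54},{"tx":-0.16,"ty":-0.32,"tz":0,"turn":0,"hand":0.54},{"tx":-0.2,"ty":-0.4,"tz":0,"turn":0,"hand":0.54},{"tx":-0.24,"ty":-0.48,"tz":0,"turn":0,"hand":0.54},{"tx":-0.24,"ty":-0.56,"tz":0,"turn":0,"hand":0.54},{"tx":-0.24,"ty":-0.64,"tz":0,"turn":0,"hand":0.54},{"tx":-0.24,"ty":-0.64,"tz":0,"turn":0,"hand":0.54},{"tx":-0.24,"ty":-0.64,"tz":0,"turn":0,"hand":0.54}]}}

```text
time_s: 28.5
tcp_pos: [0.4219, -0.4122, 0.3547]
eef_rot: [179.9, 0.0, -85.2]
contact_force: [-0.4, 1.3, 0.4]
gripper_width: 0.0403
gripper_force: 0.0
```

Run:
```python
from wr import *
p=np.load("cab.npy"); S={}
for n in("top","scene"):
    d=r.capture(n); S[n]=d["frame"]; c=cam(d)
    for l in ["plug_bin","jar","flask","pot","driver"]:
        t=r.trace(l,n); print(n,l,[(round(x["score"],2),[int(v) for v in x["extent"]]) for x in t[:1]])
    if n=="top":
        for sg in(-1,1):
            for a in(90,100,112):
                t=np.radians(a); q=[w(mp(s,sg*(.125-.124*np.cos(t)),.124*np.sin(t)),p) for s in(.002,.188)]
                print(sg,a,np.round((proj(np.array(q),c)-[230,95])*2.25).tolist())
cv2.imwrite("pics/fin.png",np.hstack([cv2.resize(S["top"][95:275,230:410],(405,405)),cv2.resize(S["scene"][180:380,240:440],(395,405))])[:,:,::-1])
```

```text
top plug_bin [(0.56, [428, 248, 466, 314])]
top jar [(0.76, [160, 289, 185, 309])]
top flask [(0.9, [433, 147, 465, 178])]
top pot [(0.98, [180, 142, 213, 176])]
top driver [(0.44, [236, 166, 284, 265])]
-1 90 [[370.0, 364.0], [371.0, 189.0]]
-1 100 [[392.0, 361.0], [395.0, 186.0]]
-1 112 [[416.0, 355.0], [421.0, 181.0]]
1 90 [[116.0, 383.0], [90.0, 211.0]]
1 100 [[94.0, 384.0], [66.0, 212.0]]
1 112 [[70.0, 381.0], [39.0, 211.0]]
scene plug_bin [(0.84, [131, 276, 211, 350])]
scene jar []
scene flask [(0.6, [258, 326, 290, 394])]
scene pot [(0.75, [429, 212, 456, 255])]
scene driver [(0.78, [174, 361, 244, 405])]
```

View pics/fin.png

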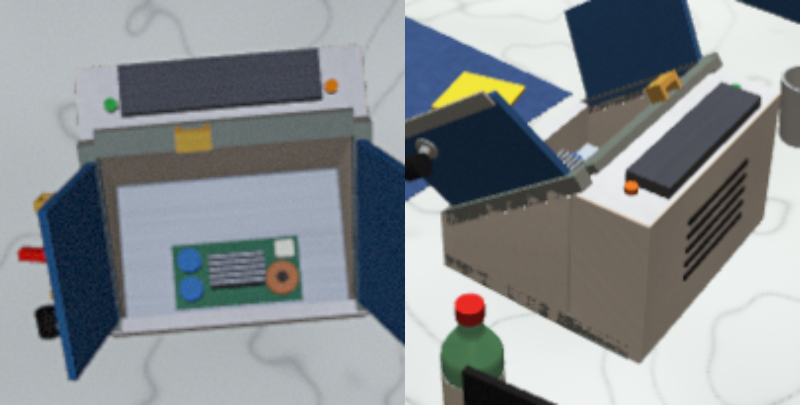

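The top view shows the module flat inside at about (237,272), both leaves past 100° and the bolt drawn back. The bystanders that can be traced have not moved. Handing in.

```bash
python3 -c "
from plant import r
print(r.close_job())"
```

```text
the job is handed in; nothing more can be done
None
```

The job is handed in at about 28.5 s: bolt pushed back to its stop (images put it 2–3 mm short of 24 mm, within their accuracy), both leaves open past 100°, power module flat on the box floor, and no bystander seen to have moved.

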